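Put the embedding moulds away by size

ROBOT

A 6-joint arm with a two-finger parallel gripper is mounted at the origin on a cart in front of the work surface, level with it; the furniture and walls round the work are solid. World frame = base frame: x ahead of the robot, y to its left, z up, the work surface at z = 0. Lengths are in mm, angles in rad, forces in N, time in s.
With the tool pointing down it reaches from about 350 to 775 mm from the base axis. Payload 7.3 kg.
Tool frame: the origin (TCP) lies between the finger pads; the fingertips stand 25 mm ahead of it and the grasp point (between the pads) lies 6 mm ahead of it; z points along the fingers, y is the line along which they close (so a half turn about z gives the same grasp; the last joint's range is limited). The gripper opens to 92 mm and grips with 3 to 60 N. Pads are 19 mm wide; open, the fingers measure 130 mm over their backs; the gripper's body (75 mm by 190 mm) begins 47 mm behind the grasp point.
Start: joints at [1.134, 0.342, 1.524, -0, 1.275, -0.146], TCP at [150.511, 502.98, 251.741] pointing down, gripper open.
Joint ranges: [-2.53, 2.53], [-0.77, 2.02], [0.04, 2.7], [-1, 4.14], [0.28, 2.66], [-3.11, 3.11]. Speed limits (rad/s): [2.57, 2.57, 3.14, 3.14, 3.14, 3.14].

INTERFACE

Orientations are given as [roll, pitch, yaw] about the fixed x, y, z axes, in that order (R = Rz(yaw) Ry(pitch) Rx(roll)).
In Python, from plant import bot gives the robot as it stands.
- The arm moves only by the tool play_rows, never from a script. Its argument "commands" is a list of rows, each an object of numbers: "x", "y", "z": the shift along the tool's x, y, z in m; "twist": the turn about the tool's z in degrees. In form: [{"x": .., "y": .., "z": .., "twist": ..}, ...]. A call has exactly 8 rows; each row is the pose to reach, as a shift and turn from the pose commanded when the call began, along the tool's axes at that moment; what a row does not reach only later rows make up. A row lasts 1/10 s, in which the tool goes at most 50 mm and 8.59 degrees, less where a joint would pass 70% of its speed; a pose out of reach is approached as far as the arm can. A call with a gripper value outside its range is refused whole. "jaw" is the closure, from 0 (fully open) to 1 (shut), set as the call begins (left out, the last holds). The fingers move at their own pace and stop on an object; the grip force is fixed at half the most. Time passes only in rows, so rows that repeat a pose let the fingers close, or fill a call up. It gives the time, the measured TCP pose, the force, the opening and the grip force at its end, in the units of the state.
- bot.get_obs(): the state, without advancing time (a new reading comes with each control period).
- bot.capture(name): name is "scene" or "side" or "wrist"; returns a dict with "pixels" (420x560x3 uint8, red, green, blue), "fx", "fy", "cx", "cy" (pixels), "eye" and "rotation" of the camera in the world. Camera axes: x right, y down, z forward; pixel columns grow to the right and rows downward; lengths in mm; the calibration is good to about 2 mm. A picture is of the moment at which its call begins. There is no depth.
- bot.close_job(): hands the job in; it is judged then, once.
The state is a dict: "time": time; "joint_positions": joint angles; "dq": joint speeds; "tau": joint torques, N m; "tool_pos": TCP position; "tcp_rot": TCP orientation; "contact_force": force on the tool from outside, world axes, zero at the start; "moment": the same for the moment, N m; "grip_width": finger opening in mm; "finger_force": force on a finger pad.
Only numpy, scipy, OpenCV 4.12 (cv2) and the standard library are available. Lean on these libraries where they do the work, as an engineer would, in place of code of your own. Each camera call takes 0.05 s, during which the arm holds its last target. There are 200 camera calls.

TASK

Put the three empty steel embedding moulds away, each in the white storage tray of its own size (largest mould in the largest tray, and so on), one at a time from the largest down to the smallest. Set each down flat and upright in the middle of its tray, lengthwise between the two end lips, and let go of it before you fetch the next. Leave the two tissue blocks where they lie.

Things in the scene. Friction and masses are not known exactly. Their poses are not given: they have to be found in the camera images.
- mould_large: the largest of the three empty steel embedding moulds: a shallow rectangular pan 50 x 68 x 12 mm with a flanged rim all round, 30 g, loose, standing flat on the bench with its open side up; grip it by the rim across its width, anywhere from 2 mm above its underside to the top. Origin: centre of the underside; x along its 50 mm width, y along its 68 mm length, z up
- mould_medium: the middle-sized of the three empty steel embedding moulds: a shallow rectangular pan 32 x 44 x 12 mm with a flanged rim all round, 30 g, loose, standing flat on the bench with its open side up; grip it by the rim across its width, anywhere from 2 mm above its underside to the top. Origin: centre of the underside; x along its 32 mm width, y along its 44 mm length, z up
- mould_small: the smallest of the three empty steel embedding moulds: a shallow rectangular pan 20 x 30 x 12 mm with a flanged rim all round, 30 g, loose, standing flat on the bench with its open side up; grip it by the rim across its width, anywhere from 2 mm above its underside to the top. Origin: centre of the underside; x along its 20 mm width, y along its 30 mm length, z up
- tray_large: the largest of the three white storage trays, fixed to the bench: a flat plate 66 x 94 mm, 5 mm thick, with a lip 4 mm thick across each end of its length that stands 4 mm above the plate (9 mm above the bench); 86 mm clear between the lips, long sides open; a thin grey pad flush in the middle. Origin: centre of the underside (the mould stands 5 mm above it); x along its width, y along its length, from lip to lip, z up
- tray_medium: the middle-sized of the three white storage trays, fixed to the bench: a flat plate 48 x 70 mm, 5 mm thick, with a lip 4 mm thick across each end of its length that stands 4 mm above the plate (9 mm above the bench); 62 mm clear between the lips, long sides open; a thin grey pad flush in the middle. Origin: centre of the underside (the mould stands 5 mm above it); x along its width, y along its length, from lip to lip, z up
- tray_small: the smallest of the three white storage trays, fixed to the bench: a flat plate 36 x 56 mm, 5 mm thick, with a lip 4 mm thick across each end of its length that stands 4 mm above the plate (9 mm above the bench); 48 mm clear between the lips, long sides open; a thin grey pad flush in the middle. Origin: centre of the underside (the mould stands 5 mm above it); x along its width, y along its length, from lip to lip, z up
- block_1: a tissue block to be left alone: green plastic cassette with a cream wax block on it, 29 x 40 x 12 mm, loose on the bench. Origin: centre of the underside; x along its width, y along its length, z up. (Surroundings: a tall microtome stands left of all these things, from about 0.13 m left of the robot's centre line; pass over it only with the fingertips 0.35 m or more above the bench)
- block_2: a tissue block to be left alone: green plastic cassette with a cream wax block on it, 29 x 40 x 12 mm, loose on the bench. Origin: centre of the underside; x along its width, y along its length, z up. (Between the moulds, blocks and trays nothing stands higher than 12 mm; taller things stand behind them and to the right)
Things that resemble listed ones, but are neither listed nor needed, are in the scene too. Leave any purple look-alike of the tray_small alone.

How it is judged (in metres and radians):
On the way, in this order (a step that is already met when the one before it is completed fails the run):
1. the largest mould stands in the largest tray, released (x of mould_large in the frame of tray_large between -0.01 and 0.01 m and y of mould_large in the frame of tray_large between -0.01 and 0.01 m and z of mould_large in the frame of tray_large between 0.002 and 0.0085 m and angle between the y axis of mould_large and the y axis of tray_large, either way round below 0.25 rad and angle between mould_large's own z axis and vertical below 0.1 rad and contact force between the fingers and mould_large below 0.2 N and linear speed of mould_large below 0.02 m/s), for 0.2 s.
2. the middle-sized mould stands in the middle-sized tray, released (x of mould_medium in the frame of tray_medium between -0.01 and 0.01 m and y of mould_medium in the frame of tray_medium between -0.01 and 0.01 m and z of mould_medium in the frame of tray_medium between 0.002 and 0.0085 m and angle between the y axis of mould_medium and the y axis of tray_medium, either way round below 0.25 rad and angle between mould_medium's own z axis and vertical below 0.1 rad and contact force between the fingers and mould_medium below 0.2 N and linear speed of mould_medium below 0.02 m/s), for 0.2 s.
3. the smallest mould stands in the smallest tray, released (x of mould_small in the frame of tray_small between -0.01 and 0.01 m and y of mould_small in the frame of tray_small between -0.01 and 0.01 m and z of mould_small in the frame of tray_small between 0.002 and 0.0085 m and angle between the y axis of mould_small and the y axis of tray_small, either way round below 0.25 rad and angle between mould_small's own z axis and vertical below 0.1 rad and contact force between the fingers and mould_small below 0.2 N and linear speed of mould_small below 0.02 m/s), for 0.2 s.
At the end, for the whole second after the job is handed in: each mould stands flat and upright (tilt under 0.1 rad) on the plate of the tray of its own size, its centre within 10 mm of the tray's centre along both tray axes, its length within 0.25 rad of the tray's length, released and at rest (all of step 1 and all of step 2 and all of step 3); the robot touches nothing.
It fails at once if a tissue block is moved more than 15 mm (distance of any of block_1, block_2 from where it was at the start of the episode above 0.015 m).
It also fails if it takes over 80 s, if anything falls off the work surface, if the arm or the gripper's body presses on something with over 40 N, if the wrist force passes 120 N, or if a joint passes its speed limit or range.

## Working session

There is one attempt and no reset: what is moved stays moved. The work goes in short steps, Python scripts to look and compute and a tool call to move; the robot and the scene stay as the last step left them, time stands still between calls to the robot, and variables do not carry over. Pictures are saved under pics/ and viewed, at most 14 in all, crops included, and the job is handed in when it is done.

Besides the shell and the picture viewer there is one more tool, called after "Request:" by a JSON object that holds its "name" and its "arguments". play_rows: Moves the arm, as the interface text tells. Its arguments: {"type":"object","properties":{"commands":{"type":"array"},"jaw":{"type":"number"}},"required":["commands"]}

```bash
mkdir -p pics && python3 - <<'E'
from plant import bot
import cv2
for n in ("scene","side"):
    c=bot.capture(n); print(n,c["fx"],c["fy"],c["cx"],c["cy"],c["eye"],c["rotation"])
    cv2.imwrite(f"pics/{n}0.png",cv2.resize(c["pixels"][:,:,::-1],(800,600),interpolation=cv2.INTER_CUBIC))
o=bot.get_obs();print(o)
E
```

```text
scene 426.29719333814035 426.29719333814035 273.99328309496633 205.78764908368706 [  66.2681645  -725.21315631  531.90915107] [-2.18771017  0.01653972 -0.72884074]
side 535.9574956767991 535.9574956767991 277.4321031418026 214.44515180617483 [-105.2078614  -189.61324415  931.72309391] [-2.54232538 -0.00741913 -1.55222792]
{'time': 0.1, 'joint_positions': array([ 1.13399568e+00,  3.42647744e-01,  1.52491695e+00, -2.33695142e-05,
        1.27539213e+00, -1.46000169e-01]), 'dq': array([ 0.0011381 , -0.00259405, -0.00255754,  0.00028728, -0.0004696 ,
       -0.00100421]), 'tau': array([ 1.78195431e-03, -4.32006419e+01, -2.44690865e+01,  7.19262566e-02,
        5.25972841e-02, -1.07804146e-05]), 'tool_pos': array([150.37324911, 502.66351913, 251.11877046]), 'tcp_rot': array([-3.14023974e+00, -1.76352940e-04,  2.85079888e+00]), 'contact_force': array([-0.64819015, -0.06202545,  0.30810223]), 'moment': array([-0.01285821,  0.02983163,  0.01627447]), 'finger_force': 0.0, 'grip_width': 91.71248927592495}
```

View pics/scene0.png

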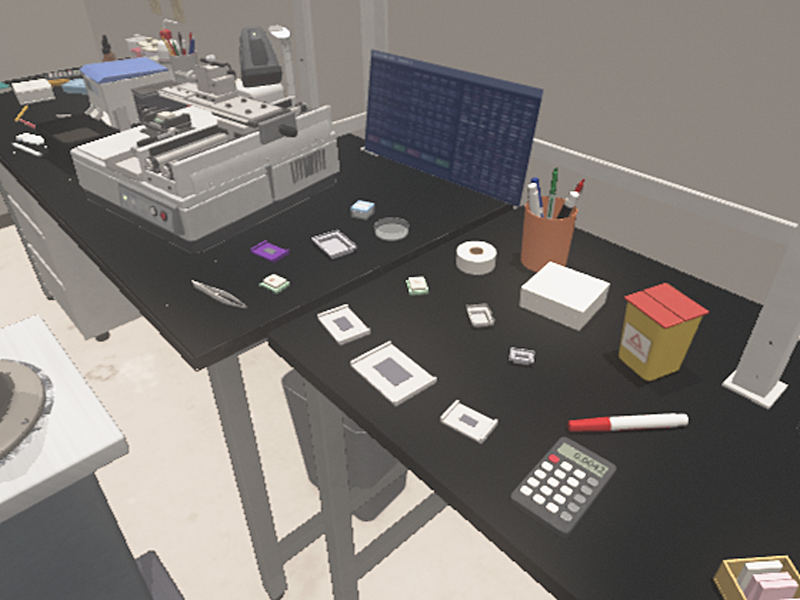

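View pics/side0.png

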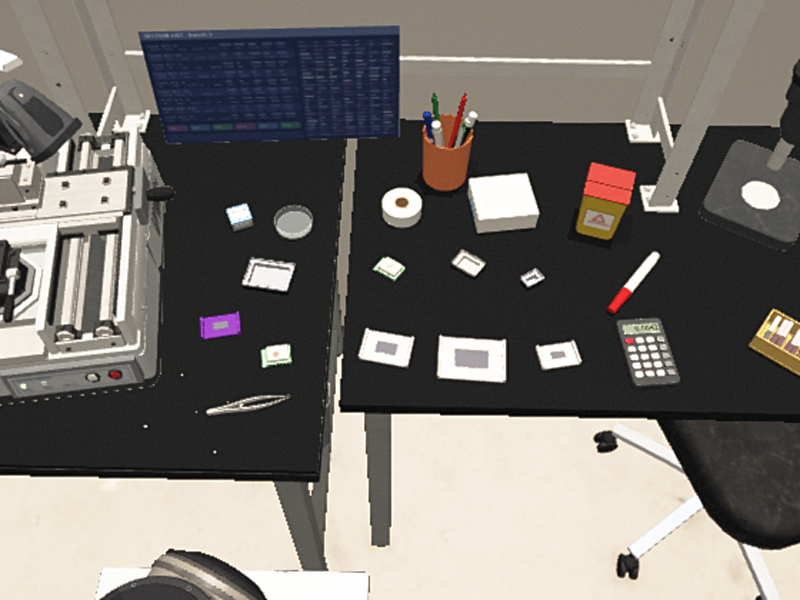

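```bash
cat > h.py <<'E'
from plant import bot
import numpy as np, cv2
from scipy.spatial.transform import Rotation as R
def ground(c,uv,z):
    d=np.array([(uv[0]-c["cx"])/c["fx"],(uv[1]-c["cy"])/c["fy"],1.])
    d=R.from_euler("xyz",c["rotation"]).as_matrix()@d
    e=np.array(c["eye"]); return (e+d*(z-e[2])/d[2])[:2]
def pix(c,P):
    p=R.from_euler("xyz",c["rotation"]).as_matrix().T@(np.array(P,float)-c["eye"])
    return [c["cx"]+c["fx"]*p[0]/p[2],c["cy"]+c["fy"]*p[1]/p[2]]
def ortho(c,z,x0,x1,y0,y1,s):
    "top view of plane z: image up = +x, left = +y, s px per mm"
    W=[(x1,y1),(x1,y0),(x0,y0),(x0,y1)]
    src=np.float32([pix(c,(x,y,z)) for x,y in W])
    w,h=(y1-y0)*s,(x1-x0)*s
    H=cv2.getPerspectiveTransform(src,np.float32([(0,0),(w,0),(w,h),(0,h)]))
    return cv2.warpPerspective(c["pixels"][:,:,::-1].copy(),H,(int(w),int(h)),flags=cv2.INTER_CUBIC)
def tomove(dxyz,yaw):
    "world shift mm -> tool-axes shift m (tool down)"
    return R.from_euler("xyz",[np.pi,0,yaw]).inv().apply(np.array(dxyz)/1000.)
E
python3 - <<'E'
from h import *
c=bot.capture("side")
x0,x1,y0,y1,s=300,750,-330,170,1.5
for z in (5,12):
    im=ortho(c,z,x0,x1,y0,y1,s)
    if z==5: cv2.imwrite("pics/o5.png",im)
    g=cv2.cvtColor(im,cv2.COLOR_BGR2GRAY)
    m=cv2.morphologyEx((g>110).astype(np.uint8),cv2.MORPH_CLOSE,np.ones((3,3)))
    for k in cv2.findContours(m,cv2.RETR_EXTERNAL,cv2.CHAIN_APPROX_NONE)[0]:
        (u,v),wh,a=cv2.minAreaRect(k)
        if 14*s<min(wh) and max(wh)<110*s: print(z,"x %.0f y %.0f"%(x1-v/s,y1-u/s),"wh",np.round(np.array(wh)/s,1),"a %.1f"%a)
print(bot.get_obs()["time"])
E
```

```text
5 x 364 y 16 wh [ 19.2 106.3] a 77.9
5 x 442 y -17 wh [34.7 41.8] a 79.7
5 x 443 y -287 wh [88.3 70.9] a 3.6
5 x 458 y -171 wh [72.4 53.1] a 10.7
5 x 490 y 69 wh [36.1 54.8] a 77.6
5 x 584 y 10 wh [71.1 53.8] a 9.2
5 x 599 y -172 wh [40.7 33.7] a 33.7
5 x 612 y -292 wh [45.4 34.6] a 35.0
5 x 682 y -20 wh [58.1 58.8] a 59.3
5 x 698 y 69 wh [46.5 35.7] a 66.4
5 x 711 y -313 wh [78. 32.] a 90.0
5 x 715 y -189 wh [69.3 65.3] a 90.0
12 x 361 y 14 wh [ 18.9 105.7] a 77.2
12 x 438 y -18 wh [33.5 42.3] a 77.0
12 x 439 y -287 wh [88.4 70.4] a 3.3
12 x 454 y -171 wh [72.1 52.6] a 11.0
12 x 486 y 67 wh [35.9 54.6] a 78.1
12 x 578 y 8 wh [70.8 53.6] a 9.1
12 x 594 y -173 wh [40.6 33.2] a 32.5
12 x 607 y -292 wh [45.2 34.3] a 34.7
12 x 676 y -21 wh [57.7 58.1] a 58.5
12 x 692 y 67 wh [46.  35.5] a 67.5
12 x 708 y -313 wh [83.3 32.7] a 90.0
12 x 712 y -189 wh [75.3 64.7] a 90.0
0.15
```

View pics/o5.png

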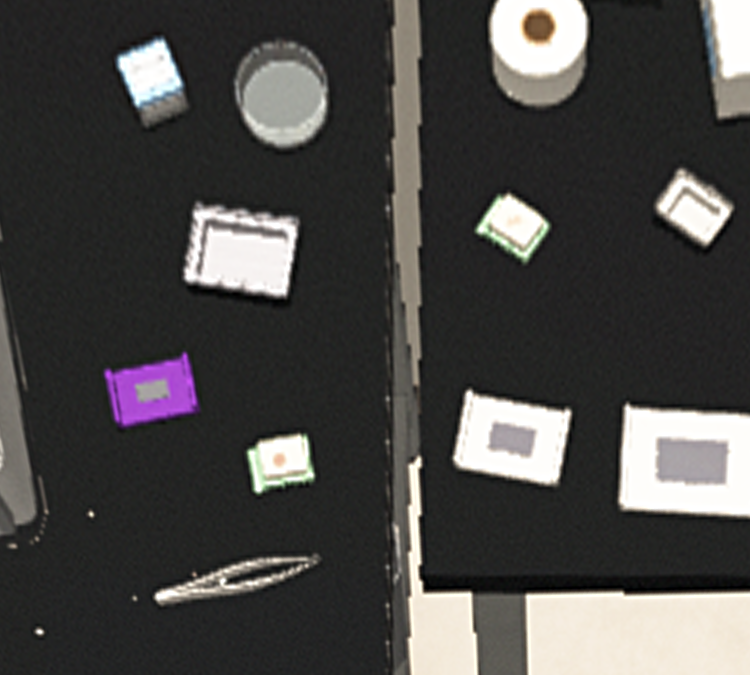

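```bash
python3 - <<'E'
from h import *
c=bot.capture("side")
x0,x1,y0,y1,s=380,740,-520,-120,2
im=ortho(c,8,x0,x1,y0,y1,s); cv2.imwrite("pics/o8.png",im)
m=cv2.morphologyEx((cv2.cvtColor(im,cv2.COLOR_BGR2GRAY)>110).astype(np.uint8),cv2.MORPH_CLOSE,np.ones((3,3)))
for k in cv2.findContours(m,cv2.RETR_EXTERNAL,cv2.CHAIN_APPROX_NONE)[0]:
    (u,v),wh,a=cv2.minAreaRect(k)
    if 14*s<min(wh) and max(wh)<120*s: print("x %.0f y %.0f"%(x1-v/s,y1-u/s),"wh",np.round(np.array(wh)/s,1),"a %.1f"%a)
w=bot.capture("wrist");o=bot.get_obs()
T=R.from_euler("xyz",o["tcp_rot"])
print("cam in tool",T.inv().apply(w["eye"]-o["tool_pos"]),(T.inv()*R.from_euler("xyz",w["rotation"])).as_euler("xyz",True),w["fx"])
# move for pick large: hover tcp
print(tomove([578-150.4,8-502.7,0],o["tcp_rot"][2]))
E
```

```text
x 450 y -413 wh [40.6 58.8] a 79.4
x 441 y -291 wh [96.1 70.7] a 3.2
x 456 y -171 wh [72.4 52.8] a 10.8
x 584 y -387 wh [23.2 33.2] a 55.4
x 597 y -172 wh [41.  33.5] a 32.3
x 610 y -292 wh [45.1 35.1] a 33.7
x 693 y -498 wh [54.  52.8] a 17.4
x 712 y -356 wh [ 71.2 106.2] a 82.2
x 709 y -189 wh [62. 65.] a 90.0
cam in tool [  77.37625201    0.41625921 -134.21215898] [-16.45946946  -0.09652949  90.07126825] 308.8731928035404
[-5.51484220e-01 -3.51333182e-01 -4.30259057e-17]
```

View pics/o8.png

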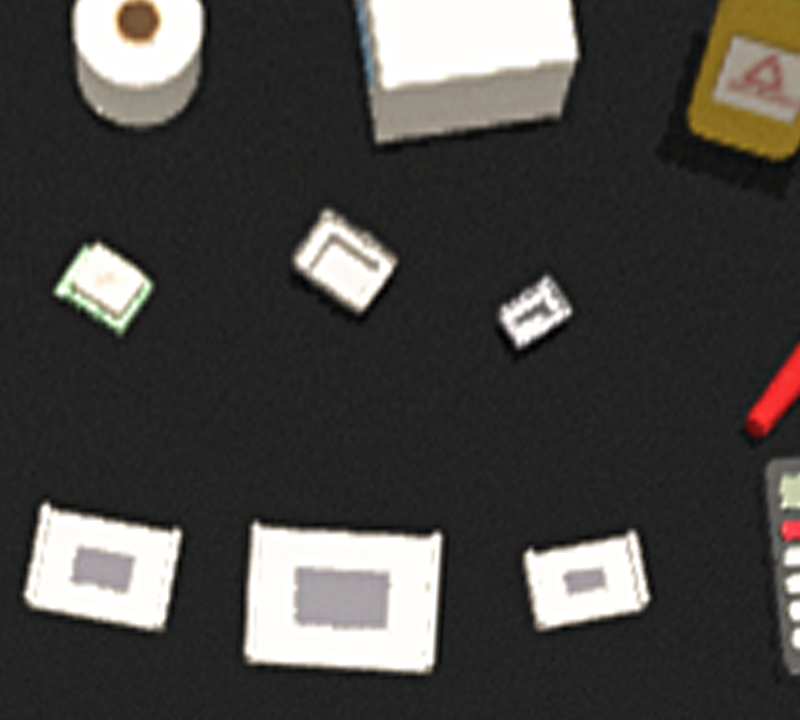

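Request:
{"name": "play_rows", "arguments": {"commands": [{"x":0,"y":0,"z":-0.05,"twist":0},{"x":0,"y":0,"z":-0.1,"twist":0},{"x":0,"y":0,"z":-0.14,"twist":0},{"x":0,"y":0,"z":-0.17,"twist":0},{"x":-0.03,"y":-0.02,"z":-0.17,"twist":6},{"x":-0.07,"y":-0.045,"z":-0.17,"twist":14},{"x":-0.11,"y":-0.07,"z":-0.17,"twist":22},{"x":-0.15,"y":-0.096,"z":-0.17,"twist":30}], "jaw": 0.25}}

```text
time: 1.05
tool_pos: [267.3, 366.6, 421.6]
tcp_rot: [3.141, 0.0, 2.322]
contact_force: [0.4, 0.8, 0.8]
grip_width: 68.8
finger_force: 0.0
```

```bash
python3 - <<'E'
from h import *
o=bot.get_obs();print(o["time"],o["tool_pos"],o["tcp_rot"],o["grip_width"],o["joint_positions"])
y=np.radians(163.35-30); print(np.degrees(o["tcp_rot"][2]),tomove([560-o["tool_pos"][0],8-o["tool_pos"][1],0],y))
E
```

```text
1.05 [267.3122426  366.62243816 421.62712846] [3.14149832e+00 3.87122222e-05 2.32245299e+00] 68.77552367677096 [ 7.71629258e-01  1.28607163e-01  1.34700311e+00 -4.07727407e-05
  1.66588884e+00  1.99687162e-02]
133.0667546225909 [-4.61697355e-01 -3.33425931e-02 -4.08328999e-18]
```

Request:
{"name": "play_rows", "arguments": {"commands": [{"x":-0.045,"y":-0.004,"z":0,"twist":7},{"x":-0.09,"y":-0.007,"z":0,"twist":14},{"x":-0.14,"y":-0.01,"z":0,"twist":21},{"x":-0.19,"y":-0.014,"z":0,"twist":28},{"x":-0.24,"y":-0.018,"z":0,"twist":35},{"x":-0.29,"y":-0.021,"z":0,"twist":42},{"x":-0.34,"y":-0.025,"z":0,"twist":48},{"x":-0.385,"y":-0.028,"z":0,"twist":52}]}}

```text
time: 1.85
tool_pos: [511.5, 66.6, 421.6]
tcp_rot: [3.142, -0.0, 1.415]
contact_force: [0.7, 0.6, -0.1]
grip_width: 68.6
finger_force: 0.0
```

```bash
python3 - <<'E'
from h import *
o=bot.get_obs();print(o["tool_pos"],np.degrees(o["tcp_rot"]),o["joint_positions"])
print(tomove([570-o["tool_pos"][0],8-o["tool_pos"][1],0],np.radians(81.35)))
E
```

```text
[511.5425187   66.60465739 421.62825558] [ 1.79999218e+02 -5.73533449e-03  8.10711771e+01] [-1.92296482e-02  2.55082410e-01  1.18862393e+00  9.81008168e-05
  1.69785916e+00  1.36620143e-01]
[-4.91461629e-02  6.66065887e-02  8.15695456e-18]
```

Request:
{"name": "play_rows", "arguments": {"commands": [{"x":-0.025,"y":0.033,"z":0.02,"twist":0},{"x":-0.05,"y":0.067,"z":0.05,"twist":0},{"x":-0.05,"y":0.067,"z":0.1,"twist":0},{"x":-0.05,"y":0.067,"z":0.15,"twist":0},{"x":-0.05,"y":0.067,"z":0.2,"twist":0},{"x":-0.05,"y":0.067,"z":0.24,"twist":0},{"x":-0.05,"y":0.067,"z":0.26,"twist":0},{"x":-0.05,"y":0.067,"z":0.26,"twist":0}]}}

```text
time: 2.65
tool_pos: [567.3, 9.4, 158.3]
tcp_rot: [-3.134, 0.0, 1.42]
contact_force: [0.2, 0.0, 0.4]
grip_width: 69.0
finger_force: 0.0
```

```bash
cat >> h.py <<'E'
def bright(c,z,x0,x1,y0,y1,s=3,thr=110,lo=15,name=None):
    im=ortho(c,z,x0,x1,y0,y1,s)
    if name: cv2.imwrite(name,im)
    m=cv2.morphologyEx((cv2.cvtColor(im,cv2.COLOR_BGR2GRAY)>thr).astype(np.uint8),cv2.MORPH_CLOSE,np.ones((5,5)))
    for k in cv2.findContours(m,cv2.RETR_EXTERNAL,cv2.CHAIN_APPROX_NONE)[0]:
        (u,v),wh,a=cv2.minAreaRect(k)
        if lo*s<min(wh): print("x %.1f y %.1f"%(x1-v/s,y1-u/s),"wh",np.round(np.array(wh)/s,1),"a %.1f"%a)
E
python3 - <<'E'
from h import *
o=bot.get_obs();print(o["tool_pos"],np.degrees(o["tcp_rot"]))
c=bot.capture("wrist")
bright(c,12,510,650,-80,90,name="pics/w1.png")
print("image corners at z12",[np.round(ground(c,p,12)) for p in ((0,0),(560,0),(0,420),(560,420))])
E
```

```text
[567.27696301   9.42236199 158.29016468] [-1.79583268e+02  1.14483516e-02  8.13351407e+01]
x 579.5 y 6.5 wh [71.5 53.2] a 9.0
x 640.4 y -57.9 wh [23.  47.4] a 70.2
image corners at z12 [array([371., 207.]), array([808., 138.]), array([ 191., -211.]), array([ 852., -305.])]
```

View pics/w1.png

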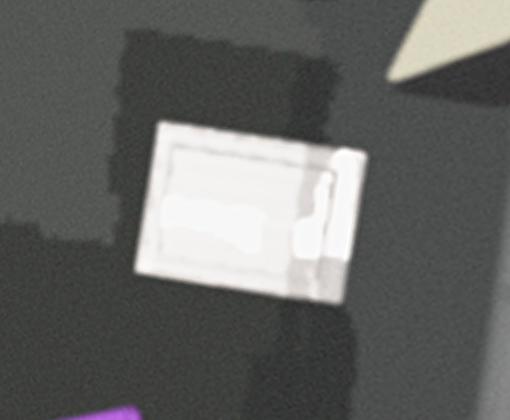

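```bash
cat >> h.py <<'E'
def go(x,y,z):
    o=bot.get_obs(); p=o["tool_pos"]
    print(p,np.degrees(o["tcp_rot"]),"move",tomove([x-p[0],y-p[1],z-p[2]],o["tcp_rot"][2]))
E
python3 -c "
from h import *
go(579.4,6.3,28)"
```

```text
[568.67796469   9.31475876 160.71950533] [-1.79832419e+02  4.97368145e-04  8.13375803e+01] move [-0.0013655   0.01105379  0.13271951]
```

Request:
{"name": "play_rows", "arguments": {"commands": [{"x":-0.001,"y":0.005,"z":0.02,"twist":0},{"x":-0.001,"y":0.01,"z":0.05,"twist":0},{"x":-0.001,"y":0.01,"z":0.08,"twist":0},{"x":-0.001,"y":0.01,"z":0.1,"twist":0},{"x":-0.001,"y":0.01,"z":0.105,"twist":0},{"x":-0.001,"y":0.01,"z":0.105,"twist":0},{"x":-0.001,"y":0.01,"z":0.105,"twist":0},{"x":-0.001,"y":0.01,"z":0.105,"twist":0}]}}

```text
time: 3.5
tool_pos: [580.1, 6.7, 58.5]
tcp_rot: [3.138, -0.0, 1.42]
contact_force: [-0.2, 0.1, 0.1]
grip_width: 69.1
finger_force: 0.0
```

```bash
python3 -c "
from h import *
go(579.4,6.3,28)"
```

```text
[580.09638771   6.68016709  58.50019822] [ 1.79816673e+02 -1.09358382e-02  8.13396683e+01] move [-0.00048069 -0.0006312   0.0305002 ]
```

Request:
{"name": "play_rows", "arguments": {"commands": [{"x":0,"y":0,"z":0.015,"twist":0},{"x":0,"y":0,"z":0.025,"twist":0},{"x":0,"y":0,"z":0.029,"twist":0},{"x":0,"y":0,"z":0.029,"twist":0},{"x":0,"y":0,"z":0.029,"twist":0},{"x":0,"y":0,"z":0.029,"twist":0},{"x":0,"y":0,"z":0.029,"twist":0},{"x":0,"y":0,"z":0.029,"twist":0}]}}

```text
time: 4.3
tool_pos: [579.2, 6.7, 28.0]
tcp_rot: [3.141, -0.0, 1.42]
contact_force: [-0.3, 0.4, 0.4]
grip_width: 68.9
finger_force: 0.0
```

Request:
{"name": "play_rows", "arguments": {"commands": [{"x":0,"y":0,"z":0,"twist":0},{"x":0,"y":0,"z":0,"twist":0},{"x":0,"y":0,"z":0,"twist":0},{"x":0,"y":0,"z":0,"twist":0},{"x":0,"y":0,"z":0,"twist":0},{"x":0,"y":0,"z":0,"twist":0},{"x":0,"y":0,"z":0,"twist":0},{"x":0,"y":0,"z":0,"twist":0}], "jaw": 0.8}}

```text
time: 5.1
tool_pos: [579.0, 6.8, 27.7]
tcp_rot: [3.141, -0.0, 1.42]
contact_force: [-0.7, -0.5, 0.6]
grip_width: 49.4
finger_force: 30.0
```

Request:
{"name": "play_rows", "arguments": {"commands": [{"x":0,"y":0,"z":-0.03,"twist":0},{"x":0,"y":0,"z":-0.075,"twist":0},{"x":-0.025,"y":-0.01,"z":-0.11,"twist":0},{"x":-0.065,"y":-0.03,"z":-0.12,"twist":-2},{"x":-0.11,"y":-0.05,"z":-0.12,"twist":-4},{"x":-0.155,"y":-0.07,"z":-0.12,"twist":-5},{"x":-0.195,"y":-0.09,"z":-0.12,"twist":-5},{"x":-0.214,"y":-0.098,"z":-0.12,"twist":-5}]}}

```text
time: 5.9
tool_pos: [447.7, -192.3, 147.8]
tcp_rot: [-3.141, 0.0, 1.504]
contact_force: [0.4, -0.4, 0.4]
grip_width: 49.7
finger_force: 30.0
```

```bash
python3 - <<'E'
from h import *
c=bot.capture("wrist")
for p in ((0,0),(560,0),(0,420),(560,420)): print(np.round(ground(c,p,5)))
cv2.imwrite("pics/w2.png",ortho(c,5,380,520,-480,-120,2))
go(443,-291,50); print(bot.get_obs()["finger_force"])
E
```

```text
[240. -14.]
[676. -44.]
[  99. -437.]
[ 758. -480.]
[ 447.37162667 -193.7493597   147.76587526] [-1.79953299e+02  6.84489148e-02  8.61596625e+01] move [-0.09732507  0.00215168  0.09776588]
29.999239146709442
```

View pics/w2.png

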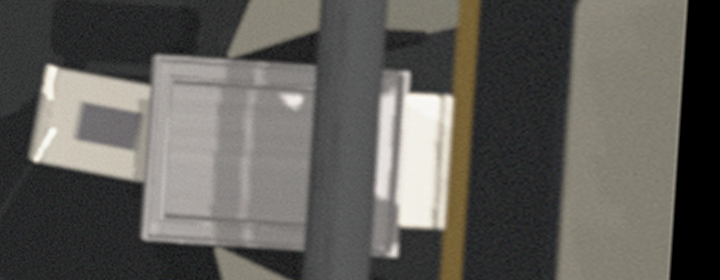

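Request:
{"name": "play_rows", "arguments": {"commands": [{"x":-0.03,"y":0,"z":0.01,"twist":0},{"x":-0.07,"y":0,"z":0.03,"twist":0},{"x":-0.09,"y":0,"z":0.06,"twist":0},{"x":-0.099,"y":0,"z":0.08,"twist":0},{"x":-0.099,"y":0,"z":0.09,"twist":0},{"x":-0.099,"y":0,"z":0.09,"twist":0},{"x":-0.099,"y":0,"z":0.09,"twist":0},{"x":-0.099,"y":0,"z":0.09,"twist":0}]}}

```text
time: 6.75
tool_pos: [444.3, -288.5, 58.9]
tcp_rot: [3.14, 0.001, 1.508]
contact_force: [-0.4, -1.6, -0.6]
grip_width: 49.8
finger_force: 30.0
```

```bash
python3 -c "
from h import *
go(443,-290.5,33.5)
c=bot.capture('side')
cv2.imwrite('pics/s2.png',ortho(c,5,380,520,-360,-130,3))"
```

```text
[ 444.34772356 -288.52125559   58.86645406] [1.79907331e+02 6.14149158e-02 8.64006568e+01] move [-0.00205945 -0.00122084  0.02536645]
```

View pics/s2.png

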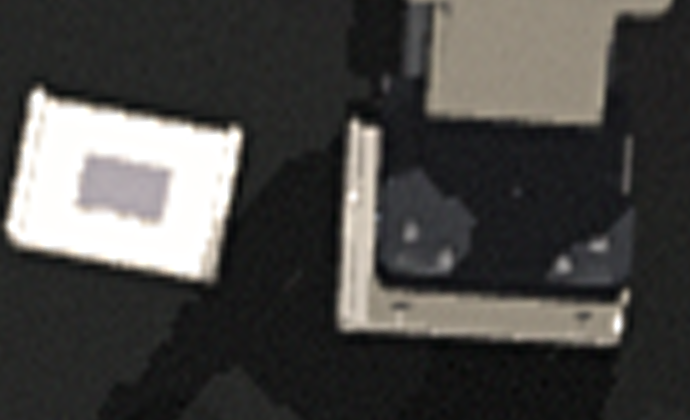

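Request:
{"name": "play_rows", "arguments": {"commands": [{"x":-0.002,"y":-0.001,"z":0.006,"twist":0},{"x":-0.002,"y":-0.001,"z":0.014,"twist":0},{"x":-0.002,"y":-0.001,"z":0.02,"twist":0},{"x":-0.002,"y":-0.001,"z":0.0245,"twist":0},{"x":-0.002,"y":-0.001,"z":0.0245,"twist":0},{"x":-0.002,"y":-0.001,"z":0.0245,"twist":0},{"x":-0.002,"y":-0.001,"z":0.0245,"twist":0},{"x":-0.002,"y":-0.001,"z":0.0245,"twist":0}]}}

```text
time: 7.6
tool_pos: [442.4, -290.7, 33.1]
tcp_rot: [-3.142, -0.0, 1.507]
contact_force: [1.1, 0.1, -0.9]
grip_width: 50.0
finger_force: 30.0
```

Request:
{"name": "play_rows", "arguments": {"commands": [{"x":0,"y":0,"z":0,"twist":0},{"x":0,"y":0,"z":0,"twist":0},{"x":0,"y":0,"z":0,"twist":0},{"x":0,"y":0,"z":0,"twist":0},{"x":0,"y":0,"z":0,"twist":0},{"x":0,"y":0,"z":0,"twist":0},{"x":0,"y":0,"z":0,"twist":0},{"x":0,"y":0,"z":0,"twist":0}], "jaw": 0.28}}

```text
time: 8.4
tool_pos: [442.4, -290.8, 33.2]
tcp_rot: [3.142, -0.0, 1.507]
contact_force: [0.7, 0.2, 0.0]
grip_width: 66.1
finger_force: 0.0
```

Request:
{"name": "play_rows", "arguments": {"commands": [{"x":0,"y":0,"z":-0.02,"twist":0},{"x":0,"y":0,"z":-0.06,"twist":0},{"x":0,"y":0,"z":-0.1,"twist":0},{"x":0,"y":0.03,"z":-0.13,"twist":0},{"x":0,"y":0.06,"z":-0.13,"twist":0},{"x":0,"y":0.09,"z":-0.13,"twist":0},{"x":0,"y":0.1,"z":-0.13,"twist":0},{"x":0,"y":0.1,"z":-0.13,"twist":0}], "jaw": 0.45}}

```text
time: 9.2
tool_pos: [542.7, -296.8, 162.5]
tcp_rot: [-3.141, -0.0, 1.508]
contact_force: [-0.0, 0.7, -0.4]
grip_width: 50.3
finger_force: 0.0
```

```bash
python3 - <<'E'
from h import *
c=bot.capture("wrist")
print("mouldL@17");bright(c,17,390,500,-360,-200)
print("med@12");bright(c,12,560,660,-335,-245)
print("small@12");bright(c,12,550,615,-420,-350)
cv2.imwrite("pics/w3.png",ortho(c,12,380,650,-460,-140,2.4))
go(610,-292,28)
E
```

```text
mouldL@17
x 445.8 y -290.4 wh [92.8 65.9] a 3.4
med@12
x 608.3 y -292.7 wh [42.8 31.3] a 35.1
small@12
x 574.3 y -379.2 wh [18.3 17.4] a 83.8
[ 541.63547885 -296.78730606  162.40056952] [-1.79902237e+02 -4.80444950e-02  8.63785637e+01] move [0.00909592 0.06792562 0.13440057]
```

View pics/w3.png

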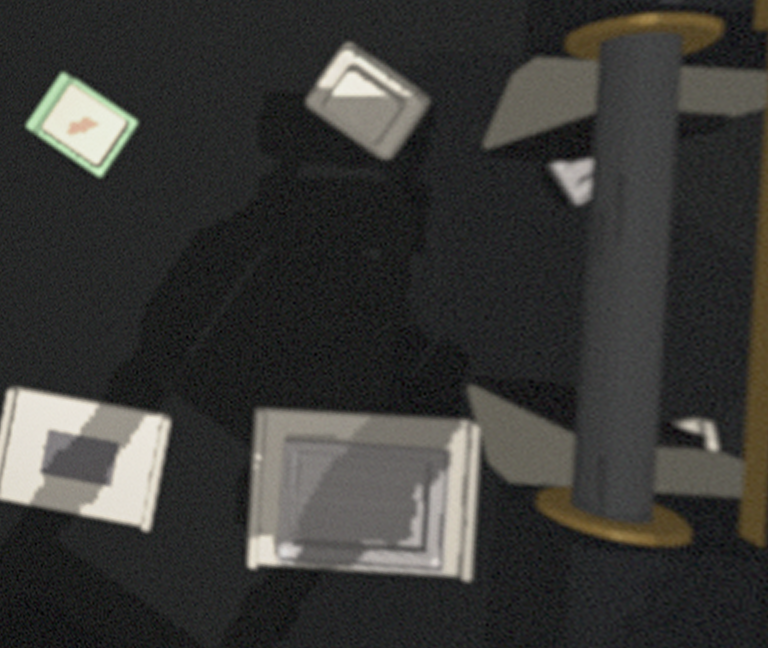

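Request:
{"name": "play_rows", "arguments": {"commands": [{"x":0.004,"y":0.03,"z":0.01,"twist":6},{"x":0.008,"y":0.066,"z":0.03,"twist":14},{"x":0.008,"y":0.066,"z":0.06,"twist":22},{"x":0.008,"y":0.066,"z":0.09,"twist":28},{"x":0.008,"y":0.066,"z":0.1,"twist":31.4},{"x":0.008,"y":0.066,"z":0.1,"twist":31.4},{"x":0.008,"y":0.066,"z":0.1,"twist":31.4},{"x":0.008,"y":0.066,"z":0.1,"twist":31.4}]}}

```text
time: 10.05
tool_pos: [608.8, -294.0, 64.7]
tcp_rot: [3.14, -0.0, 0.96]
contact_force: [0.0, 0.3, 0.4]
grip_width: 50.6
finger_force: 0.0
```

```bash
python3 -c "
from h import *
go(607.8,-293,28)"
```

```text
[ 608.76144485 -293.96854479   64.71026632] [ 1.79881607e+02 -7.37434243e-03  5.49888386e+01] move [ 0.00024166 -0.00134315  0.03671027]
```

Request:
{"name": "play_rows", "arguments": {"commands": [{"x":0,"y":-0.001,"z":0.012,"twist":0},{"x":0,"y":-0.001,"z":0.024,"twist":0},{"x":0,"y":-0.001,"z":0.033,"twist":0},{"x":0,"y":-0.001,"z":0.0355,"twist":0},{"x":0,"y":-0.001,"z":0.0355,"twist":0},{"x":0,"y":-0.001,"z":0.0355,"twist":0},{"x":0,"y":-0.001,"z":0.0355,"twist":0},{"x":0,"y":-0.001,"z":0.0355,"twist":0}]}}

```text
time: 10.85
tool_pos: [608.0, -292.9, 28.2]
tcp_rot: [3.141, -0.0, 0.959]
contact_force: [-0.1, -0.3, -0.3]
grip_width: 50.3
finger_force: 0.0
```

Request:
{"name": "play_rows", "arguments": {"commands": [{"x":0,"y":0,"z":0,"twist":0},{"x":0,"y":0,"z":0,"twist":0},{"x":0,"y":0,"z":0,"twist":0},{"x":0,"y":0,"z":0,"twist":0},{"x":0,"y":0,"z":0,"twist":0},{"x":0,"y":0,"z":0,"twist":0},{"x":0,"y":0,"z":0,"twist":0},{"x":0,"y":0,"z":0,"twist":0}], "jaw": 0.9}}

```text
time: 11.65
tool_pos: [607.8, -292.8, 27.8]
tcp_rot: [3.141, -0.0, 0.959]
contact_force: [0.1, 0.9, 1.8]
grip_width: 30.1
finger_force: 30.0
```

```bash
python3 -c "
from h import *
go(457.5,-171.3,160)"
```

```text
[ 607.84090068 -292.83687417   27.79025762] [ 1.79992233e+02 -4.50498418e-03  5.49380426e+01] move [ 0.01311662 -0.19287704 -0.13220974]
```

Request:
{"name": "play_rows", "arguments": {"commands": [{"x":0,"y":0,"z":-0.025,"twist":0},{"x":0,"y":-0.01,"z":-0.05,"twist":0},{"x":0.003,"y":-0.045,"z":-0.07,"twist":-5},{"x":0.006,"y":-0.09,"z":-0.07,"twist":-12},{"x":0.009,"y":-0.135,"z":-0.07,"twist":-19},{"x":0.012,"y":-0.17,"z":-0.06,"twist":-24.2},{"x":0.013,"y":-0.188,"z":-0.045,"twist":-24.2},{"x":0.013,"y":-0.193,"z":-0.035,"twist":-24.2}]}}

```text
time: 12.45
tool_pos: [455.2, -169.5, 62.3]
tcp_rot: [-3.139, -0.001, 1.382]
contact_force: [1.1, 0.3, -0.6]
grip_width: 30.2
finger_force: 30.0
```

Request:
{"name": "play_rows", "arguments": {"commands": [{"x":0,"y":0,"z":0,"twist":0},{"x":0,"y":0,"z":0,"twist":0},{"x":0,"y":0,"z":0,"twist":0},{"x":0,"y":0,"z":0,"twist":0},{"x":0,"y":0,"z":0,"twist":0},{"x":0,"y":0,"z":0,"twist":0},{"x":0,"y":0,"z":0,"twist":0},{"x":0,"y":0,"z":0,"twist":0}]}}

```text
time: 13.25
tool_pos: [457.3, -171.3, 62.7]
tcp_rot: [3.142, -0.0, 1.381]
contact_force: [-0.0, 0.5, -0.0]
grip_width: 30.0
finger_force: 30.0
```

```bash
python3 -c "
from h import *
go(457.5,-171.3,33.3)
c=bot.capture('wrist')
cv2.imwrite('pics/w4.png',ortho(c,12,400,640,-330,-100,2.5))"
```

```text
[ 457.29889817 -171.30143527   62.72780402] [ 1.79997903e+02 -5.01940660e-03  7.91371433e+01] move [3.93089658e-05 1.97227819e-04 2.94278040e-02]
```

View pics/w4.png

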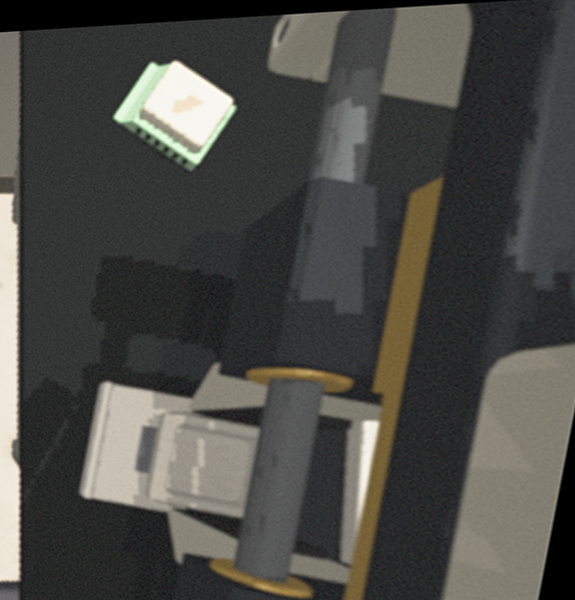

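Mould is held over the medium tray, level and aligned with it (parallel edges); descend.

Request:
{"name": "play_rows", "arguments": {"commands": [{"x":0,"y":0,"z":0.01,"twist":0},{"x":0,"y":0,"z":0.018,"twist":0},{"x":0,"y":0,"z":0.025,"twist":0},{"x":0,"y":0,"z":0.0295,"twist":0},{"x":0,"y":0,"z":0.0295,"twist":0},{"x":0,"y":0,"z":0.0295,"twist":0},{"x":0,"y":0,"z":0.0295,"twist":0},{"x":0,"y":0,"z":0.0295,"twist":0}]}}

```text
time: 14.1
tool_pos: [457.3, -171.3, 33.2]
tcp_rot: [3.141, -0.0, 1.381]
contact_force: [-0.8, -0.0, -0.4]
grip_width: 29.6
finger_force: 30.0
```

Request:
{"name": "play_rows", "arguments": {"commands": [{"x":0,"y":0,"z":0,"twist":0},{"x":0,"y":0,"z":0,"twist":0},{"x":0,"y":0,"z":0,"twist":0},{"x":0,"y":0,"z":0,"twist":0},{"x":0,"y":0,"z":0,"twist":0},{"x":0,"y":0,"z":0,"twist":0},{"x":0,"y":0,"z":0,"twist":0},{"x":0,"y":0,"z":0,"twist":0}], "jaw": 0.47}}

```text
time: 14.9
tool_pos: [457.3, -171.3, 33.2]
tcp_rot: [-3.142, -0.0, 1.381]
contact_force: [0.1, -0.8, -0.2]
grip_width: 48.7
finger_force: 0.0
```

```bash
python3 -c "
from h import *
go(560,-330,165)"
```

```text
[ 457.27890427 -171.27119103   33.18066215] [-1.79999693e+02 -5.22880266e-03  7.91401870e+01] move [-0.13653281  0.13078704 -0.13181934]
```

Request:
{"name": "play_rows", "arguments": {"commands": [{"x":0,"y":0,"z":-0.02,"twist":0},{"x":0,"y":0,"z":-0.06,"twist":0},{"x":-0.015,"y":0.015,"z":-0.1,"twist":-7},{"x":-0.045,"y":0.045,"z":-0.12,"twist":-15},{"x":-0.08,"y":0.078,"z":-0.13,"twist":-23},{"x":-0.11,"y":0.107,"z":-0.13,"twist":-31},{"x":-0.13,"y":0.126,"z":-0.13,"twist":-39},{"x":-0.137,"y":0.131,"z":-0.13,"twist":-45.5}], "jaw": 0.6}}

```text
time: 15.7
tool_pos: [561.0, -333.1, 162.6]
tcp_rot: [3.141, 0.001, 2.179]
contact_force: [0.4, 0.1, -0.2]
grip_width: 36.5
finger_force: 0.0
```

```bash
python3 - <<'E'
from h import *
bot.capture("wrist");c=bot.capture("wrist")
bright(c,12,550,620,-430,-350)
cv2.imwrite("pics/w5.png",ortho(c,12,420,630,-450,-130,2.5))
go(583,-387,60)
E
```

```text
x 558.3 y -410.0 wh [16.  39.3] a 90.0
x 581.7 y -387.4 wh [21.3 32.7] a 56.5
[ 560.15132446 -331.69007584  162.36819286] [-1.79990665e+02 -2.73517509e-02  1.24618828e+02] move [-0.05849794 -0.01261904  0.10236819]
```

View pics/w5.png

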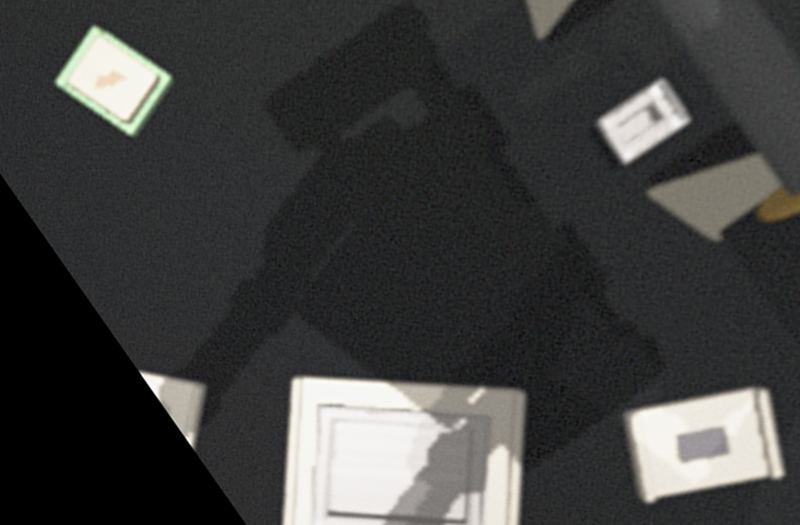

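Request:
{"name": "play_rows", "arguments": {"commands": [{"x":-0.03,"y":-0.007,"z":0.02,"twist":1},{"x":-0.058,"y":-0.014,"z":0.05,"twist":1},{"x":-0.058,"y":-0.014,"z":0.08,"twist":1},{"x":-0.058,"y":-0.014,"z":0.1,"twist":1},{"x":-0.058,"y":-0.014,"z":0.1,"twist":1},{"x":-0.058,"y":-0.014,"z":0.1,"twist":1},{"x":-0.058,"y":-0.014,"z":0.1,"twist":1},{"x":-0.058,"y":-0.014,"z":0.1,"twist":1}]}}

```text
time: 16.6
tool_pos: [582.3, -386.5, 65.2]
tcp_rot: [3.141, 0.003, 2.158]
contact_force: [0.5, -1.3, -0.5]
grip_width: 36.7
finger_force: 0.0
```

```bash
python3 -c "
from h import *
go(581.7,-387.3,28)"
```

```text
[ 582.29735011 -386.47496484   65.23003611] [1.79947586e+02 1.63882054e-01 1.23624229e+02] move [-0.00035622 -0.00095426  0.03723004]
```

Request:
{"name": "play_rows", "arguments": {"commands": [{"x":0,"y":-0.001,"z":0.012,"twist":0},{"x":0,"y":-0.001,"z":0.024,"twist":0},{"x":0,"y":-0.001,"z":0.033,"twist":0},{"x":0,"y":-0.001,"z":0.036,"twist":0},{"x":0,"y":-0.001,"z":0.036,"twist":0},{"x":0,"y":-0.001,"z":0.036,"twist":0},{"x":0,"y":-0.001,"z":0.036,"twist":0},{"x":0,"y":-0.001,"z":0.036,"twist":0}]}}

```text
time: 17.4
tool_pos: [580.9, -386.8, 27.3]
tcp_rot: [3.141, 0.0, 2.158]
contact_force: [0.1, 0.6, -0.9]
grip_width: 36.8
finger_force: 0.0
```

Request:
{"name": "play_rows", "arguments": {"commands": [{"x":0,"y":0,"z":0,"twist":0},{"x":0,"y":0,"z":0,"twist":0},{"x":0,"y":0,"z":0,"twist":0},{"x":0,"y":0,"z":0,"twist":0},{"x":0,"y":0,"z":0,"twist":0},{"x":0,"y":0,"z":0,"twist":0},{"x":0,"y":0,"z":0,"twist":0},{"x":0,"y":0,"z":0,"twist":0}], "jaw": 1.0}}

```text
time: 18.2
tool_pos: [580.8, -386.8, 27.3]
tcp_rot: [3.141, 0.0, 2.158]
contact_force: [-1.5, 1.2, 1.3]
grip_width: 19.5
finger_force: 30.0
```

```bash
python3 -c "
from h import *
go(451.5,-413.8,62)"
```

```text
[ 580.78236758 -386.79194653   27.27295416] [1.79993351e+02 6.23415857e-03 1.23637950e+02] move [ 0.0491294  -0.12259554 -0.03472705]
```

Request:
{"name": "play_rows", "arguments": {"commands": [{"x":0,"y":0,"z":-0.025,"twist":0},{"x":0.003,"y":-0.008,"z":-0.05,"twist":2},{"x":0.012,"y":-0.03,"z":-0.06,"twist":8},{"x":0.025,"y":-0.062,"z":-0.06,"twist":15},{"x":0.038,"y":-0.094,"z":-0.05,"twist":21},{"x":0.046,"y":-0.115,"z":-0.04,"twist":23.3},{"x":0.049,"y":-0.1225,"z":-0.035,"twist":23.3},{"x":0.049,"y":-0.1225,"z":-0.035,"twist":23.3}]}}

```text
time: 19.0
tool_pos: [450.8, -413.9, 61.6]
tcp_rot: [-3.141, -0.001, 1.751]
contact_force: [0.8, 0.6, 0.2]
grip_width: 19.7
finger_force: 30.0
```

Request:
{"name": "play_rows", "arguments": {"commands": [{"x":0,"y":0,"z":0,"twist":0},{"x":0,"y":0,"z":0,"twist":0},{"x":0,"y":0,"z":0,"twist":0},{"x":0,"y":0,"z":0,"twist":0},{"x":0,"y":0,"z":0,"twist":0},{"x":0,"y":0,"z":0,"twist":0},{"x":0,"y":0,"z":0,"twist":0},{"x":0,"y":0,"z":0,"twist":0}]}}

```text
time: 19.8
tool_pos: [451.6, -413.8, 62.2]
tcp_rot: [3.142, -0.0, 1.751]
contact_force: [0.5, -0.4, -0.3]
grip_width: 19.6
finger_force: 30.0
```

```bash
python3 -c "
from h import *
go(451.5,-413.8,32.6)"
```

```text
[ 451.59967946 -413.83965434   62.18690226] [ 1.79995699e+02 -2.83678411e-03  1.00337585e+02] move [ 5.68978878e-05 -9.09455454e-05  2.95869023e-02]
```

Request:
{"name": "play_rows", "arguments": {"commands": [{"x":0,"y":0,"z":0.01,"twist":0},{"x":0,"y":0,"z":0.018,"twist":0},{"x":0,"y":0,"z":0.025,"twist":0},{"x":0,"y":0,"z":0.0295,"twist":0},{"x":0,"y":0,"z":0.0295,"twist":0},{"x":0,"y":0,"z":0.0295,"twist":0},{"x":0,"y":0,"z":0.0295,"twist":0},{"x":0,"y":0,"z":0.0295,"twist":0}]}}

```text
time: 20.6
tool_pos: [451.6, -413.8, 32.5]
tcp_rot: [-3.142, -0.0, 1.751]
contact_force: [0.2, 0.0, -0.1]
grip_width: 19.4
finger_force: 30.0
```

Request:
{"name": "play_rows", "arguments": {"commands": [{"x":0,"y":0,"z":0,"twist":0},{"x":0,"y":0,"z":0,"twist":0},{"x":0,"y":0,"z":0,"twist":0},{"x":0,"y":0,"z":0,"twist":0},{"x":0,"y":0,"z":0,"twist":0},{"x":0,"y":0,"z":0,"twist":0},{"x":0,"y":0,"z":0,"twist":0},{"x":0,"y":0,"z":0,"twist":0}], "jaw": 0.6}}

```text
time: 21.4
tool_pos: [451.6, -413.8, 32.7]
tcp_rot: [3.141, -0.0, 1.751]
contact_force: [0.5, -0.3, -0.7]
grip_width: 36.7
finger_force: 0.0
```

Request:
{"name": "play_rows", "arguments": {"commands": [{"x":0,"y":0,"z":-0.02,"twist":0},{"x":0,"y":0,"z":-0.06,"twist":0},{"x":0,"y":0.02,"z":-0.1,"twist":0},{"x":0,"y":0.05,"z":-0.14,"twist":0},{"x":0,"y":0.08,"z":-0.16,"twist":0},{"x":0,"y":0.1,"z":-0.16,"twist":0},{"x":0,"y":0.1,"z":-0.16,"twist":0},{"x":0,"y":0.1,"z":-0.16,"twist":0}]}}

```text
time: 22.2
tool_pos: [549.5, -395.5, 191.8]
tcp_rot: [-3.14, -0.001, 1.752]
contact_force: [-0.4, -1.0, -0.5]
grip_width: 36.8
finger_force: 0.0
```

```bash
python3 -c "
from h import *
c=bot.capture('wrist')
cv2.imwrite('pics/w6.png',ortho(c,9,390,500,-460,-130,2.4))
c=bot.capture('side')
cv2.imwrite('pics/s6.png',ortho(c,9,390,500,-460,-130,2.4))"
python3 -c "
import cv2,numpy as np
cv2.imwrite('pics/f.png',np.vstack([cv2.imread('pics/w6.png'),cv2.imread('pics/s6.png')]))"
```

```text
(no output)
```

View pics/f.png

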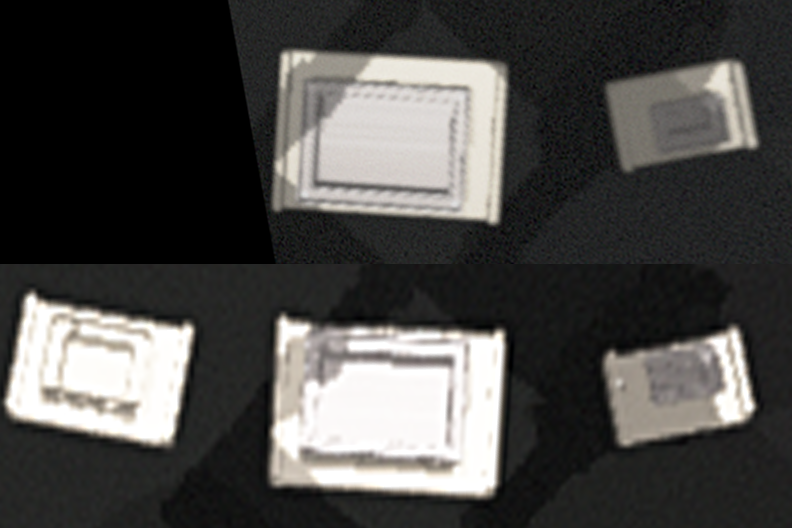

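```bash
python3 -c "
from plant import bot
print(bot.close_job())"
```

```text
the job is handed in; nothing more can be done
None
```

I put each of the three moulds in the tray of its own size, largest to smallest, releasing each before fetching the next. I handed the job in at about 22 s; the last pictures showed all three within a few millimetres of centre, I made no contact with the tissue blocks, and the hand-in returned no verdict.

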